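# Load the perfume tester into its security stand

## Task

Take the amber tester bottle, the one with the wide white collar, by its cap and slide it upright into the slot of the tester stand so that its collar goes under the white slotted plate, past the little sprung keeper at the mouth. Push on until it meets the sprung buffer, whose place in the stand has to be felt for, press gently but firmly into the buffer for a moment without ramming it, then let go and leave the bottle standing against the buffer. Leave the other goods where they are.

Things in the scene. Friction and masses are not known exactly. Their poses are not given: they have to be found in the camera images.
- tester: the tester: upright amber bottle, origin at the centre of its underside, z up along its axis, round (its yaw means nothing). From below: body 34 mm across up to 60 mm; white collar (flange) 42 mm across from 60 to 65 mm; neck 20 mm across from 65 to 82 mm; black cap 26 mm across from 82 to 117 mm, to be gripped. 0.12 to 0.25 kg, stands on the counter
- stand: the tester stand, fixed: origin at the centre of its underside, x points into the slot, z up; sizes below in mm in this frame. Wooden floor 12 high, x -125 to 110, y -58 to 58; its part before x = -50 is an open apron to set the bottle on. White slotted plate from x = -50 to 90, underside 80, top 88 up: 3 of play over the collar of a bottle on the floor. Side walls (y = +-55) and back wall below it
- mouth (a point): middle of the slot's mouth, on the stand's floor (stand x = -50 mm), axes as the stand's. The slot runs from here along +x, 23 mm wide for the 20 mm neck, corners of the mouth rounded 6 mm. Fingers that close along the slot hold the bottle stiffest against tipping back as it is pushed; rubbing on the floor takes a part of the push
- keeper_place (a point): point on the slot's middle line in the plate, 84 mm up, at stand x = -36 mm, where a brass sprung keeper with a round nose sticks 4 mm into the slot from the +y side. The neck pushes it aside with a few N (below 10) and is clear of it once the bottle's axis is beyond stand x = -24 mm
- slot_end (a point): closed end of the slot, on the floor (stand x = 52 mm). Before it, under the plate, a red buffer pad, 32 mm wide, 54 to 79 mm up, on a clamped carriage set differently each time and not measured: the collar first touches it with its axis at stand x = -5 to 35 mm. It yields from 2 N, 2 N per mm, damped, for 4 mm (10 N), then is solid. Over 18 N on it or 30 N on the stand does harm
- blue_bottle: blue bottle with a white cap, 34 mm across and 117 mm tall, no collar; leave alone (origin under its centre)
- green_bottle: green bottle with a white cap, 34 mm across and 117 mm tall, no collar; leave alone (origin under its centre)
- cream_jar: white cream jar with a black lid, 72 mm across, 70 mm tall; leave alone (origin under its centre)
- pink_jar: pink jar with a black lid, 72 mm across, 70 mm tall; leave alone (origin under its centre)
- black_tin: flat black candle tin, 72 mm across, 45 mm tall; leave alone (origin under its centre)
- mug: white mug, 76 mm across plus its handle, 80 mm tall; leave alone (origin under its centre)
- soap: bar of soap, 75 x 50 x 28 mm; leave alone (origin under its centre)

How it is judged:
On the way, in this order (a step that is already met when the one before it is completed fails the run):
1. the bottle stands upright on the stand's floor in the slot, collar under the plate, past the keeper (x of tester in the frame of stand above -0.024 m and y of tester in the frame of stand between -0.004 and 0.004 m and z of tester in the frame of stand between 0.008 and 0.0165 m and angle between tester's own z axis and vertical below 0.08 rad), for 0.1 s.
2. the bottle, in the slot, is pressed into the sprung buffer with at least 3 N for 0.2 s (all of step 1 and contact force between tester and buffer_c0 above 3 N), for 0.2 s.
At the end, for the whole second after the job is handed in: The tester stands upright (within 0.08 rad) and at rest on the stand's floor in the slot, its axis within 4 mm of the slot's middle line, past the keeper with its collar under the plate, its collar within 2.5 mm of the buffer pad, and is released (all of step 1 and horizontal distance between tester and buffer_c0 below 0.0265 m and linear speed of tester below 0.01 m/s and contact force between tester and the fingers below 0.05 N); the robot touches nothing.
It fails at once if more than 30 N between the tester and the stand (contact force between tester and stand above 30 N).
It fails at once if the sprung buffer is rammed: more than 18 N between the tester and the pad (contact force between tester and buffer_c0 above 18 N).
It fails at once if one of the other goods is moved by more than 25 mm (distance of any of blue_bottle, green_bottle, cream_jar, pink_jar, black_tin, mug, soap from where it was at the start of the episode above 0.025 m).
It also fails if it takes over 58 s, if anything falls off the work surface, if the arm or the gripper's body presses on something with over 40 N, if the wrist force passes 120 N, or if a joint passes its speed limit or range.

## Robot

A 6-joint arm with a two-finger parallel gripper is mounted at the origin on the work surface. World frame = base frame: x ahead of the robot, y to its left, z up, the work surface at z = 0. Lengths are in m, angles in rad, forces in N, time in s.
With the tool pointing down it reaches from about 0.275 to 0.875 m from the base axis. Payload 12.5 kg.
Tool frame: the origin (TCP) lies on the centre line of the jaws, within the pads' length; the fingertips stand r.finger_overhang ahead of it and the grasp point (between the pads) lies 3 mm ahead of it (r.finger_overhang is the distance from the TCP to the fingertips, in m); z points along the fingers, y is the direction in which the jaws open and shut (so a half turn about z gives the same grasp; the last joint's range is limited). The gripper opens to 85 mm and grips with 20 to 120 N. Pads are 22 mm wide; open, the fingers measure 114 mm over their backs; the gripper's body (76 mm by 85 mm) begins 54 mm behind the grasp point. The pads swing forward as they close: fully open they stand 13 mm farther back than shut.
Start: joints at [-1.273, 0.351, 1.652, -0, 1.139, -0.085], TCP at [0.205, -0.51, 0.22] pointing down, gripper open.
Joint ranges: [-2.75, 2.75], [-0.79, 2.1], [0.01, 2.65], [-1.57, 4.71], [0.07, 3.14], [-2.87, 2.87]. Speed limits (rad/s): [2.22, 2.22, 2.79, 3.14, 3.14, 3.14].

## Interface

Orientations are given as a unit quaternion [x, y, z, w].
In Python, from cell import r, optics gives the robot as it stands. The module is installed in compiled form; this text tells all that it offers. Calls block until the motion is done:
- r.move_to(position, orientation): joint-space move of the TCP to a pose.
- r.move_linear(position, rot=None, vel=0.15): straight line of the TCP; rot=None keeps the orientation; vel is the mean speed in m/s.
- r.set_joints(angles): joint-space move.
- r.set_gripper(opening, squeeze=None): opening from 0.0 (shut) to 1.0 (fully open); squeeze is the grip in N (None keeps the last); returns when the fingers have stopped.
- r.sleep(seconds).
- r.inverse_kinematics(position, orientation): joint angles nearest the present ones, or None.
- optics.get_image(name): name is "scene" or "top" or "wrist"; returns a dict with "pixels" (400x640x3 uint8, red, green, blue), "depth" (400x640 float32, m along the optical axis (not along the pixel's ray), 0 where there is no reading), "fx", "fy", "cx", "cy" (pixels), "camera_from_world" (4x4, takes a point from world to camera coordinates); the wrist camera has in their place "mount" (4x4, takes a point from camera to tool coordinates, whose origin is the TCP and whose axes are the flange's). Camera axes: x right, y down, z forward; pixel columns grow to the right and rows downward; lengths in m; the calibration is good to about 2 mm. A picture is of the moment at which its call begins: read the wrist's pose just before it.
A pose or a line that the arm cannot do raises r.PlanningError and nothing moves.
- r.hand_in(): hands the job in, once; it reports no verdict.
Readings, each from a call of its own:
- r.current_t(): time.
- r.current_q(): joint angles.
- r.current_qvel(): joint speeds.
- r.current_effort(): joint torques, N m.
- r.current_tool_pos(): TCP position.
- r.current_ee_rot(): TCP orientation.
- r.current_contact_force(): force on the tool from outside, world axes, zero at the start.
- r.current_torque(): the same for the moment, N m.
- r.current_opening(): opening from 0.0 (shut) to 1.0 (fully open).
Only numpy, scipy, OpenCV 4.12 (cv2) and the standard library are available. Lean on these libraries where they do the work, as an engineer would, in place of code of your own. Each camera call takes 0.05 s, during which the arm holds its last target.

## Working session

There is one attempt and no reset: what is moved stays moved. The work goes in short steps, each a Python script; the robot and the scene stay as the last script left them, time stands still between calls to the robot, and variables do not carry over. Pictures are saved under pics/ and viewed, and the job is handed in when it is done.

```bash
mkdir -p pics
python3 - <<'E'
from cell import r, optics
import cv2, numpy as np
for n in ["scene","top","wrist"]:
    p=r.current_tool_pos();q=r.current_ee_rot()
    im=optics.get_image(n)
    np.savez(f"{n}0.npz",**im)
    cv2.imwrite(f"pics/{n}0.png",im["pixels"][:,:,::-1])
    print(n,im["fx"],im["cx"],im.get("camera_from_world",im.get("mount")),p,q)
print(r.current_t(),r.finger_overhang,r.current_opening(),r.current_contact_force())
E
```

```text
scene 490.3878390816604 318.30013177202306 [[-2.79090382e-01  9.60264291e-01  1.02511205e-03  1.25176130e-01]
 [ 5.32074033e-01  1.55530032e-01 -8.32290594e-01 -2.80660086e-01]
 [-7.99378373e-01 -2.31738864e-01 -5.54338630e-01  1.69068124e+00]
 [ 0.00000000e+00  0.00000000e+00  0.00000000e+00  1.00000000e+00]] [ 0.20536002 -0.50985801  0.21974942] [ 9.81737893e-01  1.90237663e-01 -6.07071142e-05 -5.81068140e-04]
top 512.7827393315566 317.3552296303547 [[-0.00946565 -0.99957521  0.02756458  0.03015045]
 [-0.99657668  0.00716601 -0.0823624   0.60207205]
 [ 0.08212988 -0.02824983 -0.99622117  1.14580635]
 [ 0.          0.          0.          1.        ]] [ 0.2053576  -0.50986435  0.21976461] [ 9.81738883e-01  1.90232576e-01 -6.18934285e-05 -5.73585505e-04]
wrist 327.9906427187014 320.0782846883276 [[-7.49736775e-06 -9.64415436e-01 -2.64391502e-01  6.70148581e-02]
 [ 9.99999901e-01 -1.24970446e-04  4.27495059e-04  1.60833924e-03]
 [-4.45323957e-04 -2.64391472e-01  9.64415342e-01 -1.54549510e-01]
 [ 0.00000000e+00  0.00000000e+00  0.00000000e+00  1.00000000e+00]] [ 0.20538342 -0.50988706  0.2198109 ] [ 9.81733709e-01  1.90259458e-01 -5.17917542e-05 -5.10316294e-04]
0.15 0.022 0.9987172223800007 [ 0.49453746  0.72517244 -0.35983366]
```

View pics/scene0.png

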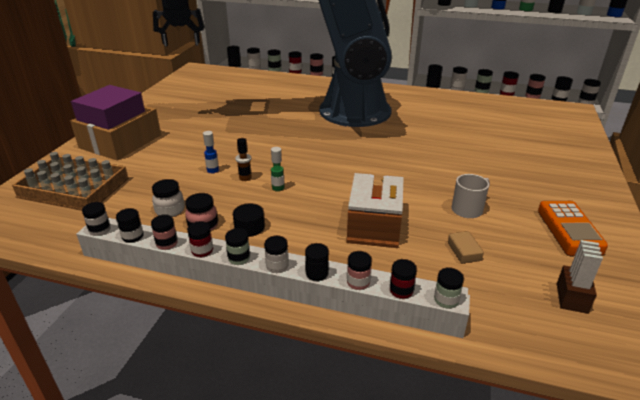

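View pics/top0.png

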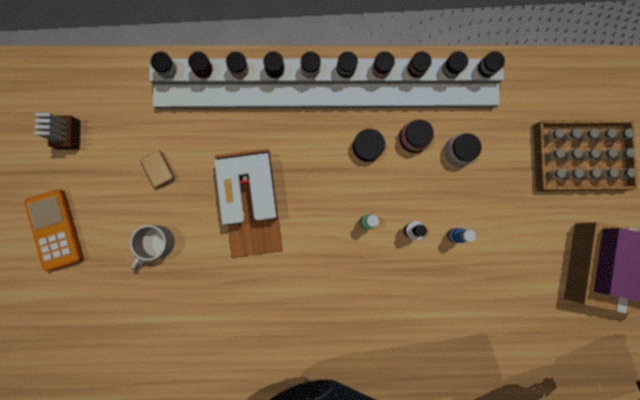

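The top view shows the stand at about (247,200), with its mouth facing the robot (down) and the red pad at about (244,180). The tester is at (415,231), between the green bottle (370,222) and the blue one (461,236). I'll enlarge both areas and measure with depth.

```bash
cat > h.py <<'E'
import numpy as np, cv2
def back(im,u,v,z=None,d=None):
    T=np.linalg.inv(im["camera_from_world"])
    ray=np.array([(u-im["cx"])/im["fx"],(v-im["cy"])/im["fy"],1.0])
    if d is None and z is None: d=im["depth"][int(round(v)),int(round(u))]
    if z is not None:
        a=T[:3,:3]@ray; d=(z-T[2,3])/a[2]
    return T[:3,:3]@(ray*d)+T[:3,3]
E
python3 - <<'E'
import numpy as np,cv2
from h import *
im=dict(np.load("top0.npz"))
p=im["pixels"][:,:,::-1]
a=cv2.resize(p[145:265,205:290],None,fx=5,fy=5,interpolation=cv2.INTER_CUBIC)
b=cv2.resize(p[190:260,345:495],None,fx=5,fy=5,interpolation=cv2.INTER_CUBIC)
cv2.imwrite("pics/ca.png",a);cv2.imwrite("pics/cb.png",b)
# point cloud
T=np.linalg.inv(im["camera_from_world"])
vv,uu=np.mgrid[0:400,0:640]
d=im["depth"]
P=np.stack([(uu-im["cx"])/im["fx"]*d,(vv-im["cy"])/im["fy"]*d,d],-1)@T[:3,:3].T+T[:3,3]
P[d==0]=np.nan
for n,(u,v) in dict(g=(370,222),t=(416,231),b=(461,236)).items():
    Q=P[v-14:v+15,u-16:u+17].reshape(-1,3); top=Q[Q[:,2]>0.105]
    print(n,len(top),top.mean(0),(top.max(0)+top.min(0))/2,top.max(0)-top.min(0))
Q=P[145:262,205:290].reshape(-1,3)
Q=Q[(Q[:,2]>0.08)&(Q[:,2]<0.096)]
print(len(Q),Q[:,2].mean(),cv2.minAreaRect(Q[:,:2].astype(np.float32)))
fl=P[225:262,220:290].reshape(-1,3);fl=fl[(fl[:,2]>.008)&(fl[:,2]<.017)]
print(len(fl),fl[:,2].mean(),cv2.minAreaRect(fl[:,:2].astype(np.float32)))
E
```

```text
g 123 [ 0.53151334 -0.08687974  0.1156206 ] [ 0.53127729 -0.08693761  0.1131176 ] [0.02324875 0.02448423 0.0150891 ]
t 125 [ 0.51069937 -0.1884973   0.11531697] [ 0.51045163 -0.18903247  0.11334928] [0.02523869 0.02521891 0.01663079]
b 132 [ 0.49877601 -0.29011522  0.11459215] [ 0.49895706 -0.29096833  0.11281833] [0.02535242 0.02495515 0.01557413]
3062 0.08647165634584633 ((0.6100876331329346, 0.18376779556274414), (0.1515783965587616, 0.11669435352087021), 7.265439987182617)
1254 0.011115210773309963 ((0.4966942071914673, 0.16884171962738037), (0.07292526215314865, 0.11597661674022675), 6.706335544586182)
```

View pics/ca.png

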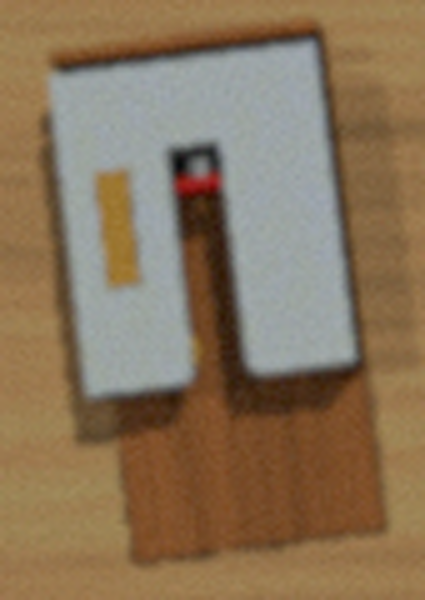

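View pics/cb.png

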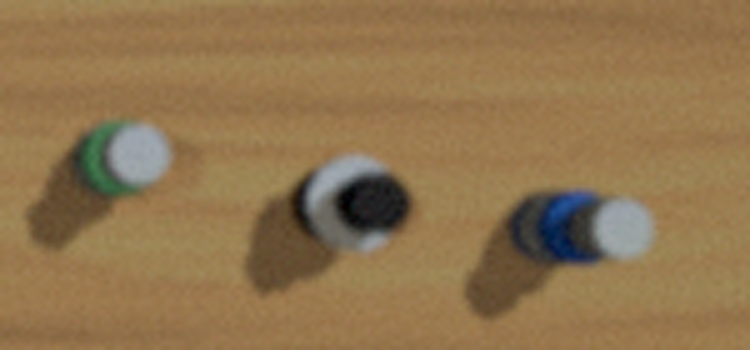

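```bash
cat > fit.py <<'E'
from h import *
from scipy.optimize import least_squares
im=dict(np.load("top0.npz")); s=dict(np.load("scene0.npz"))
cx=[(85,397),(360,365),(322,38),(52,72),(133,562),(385,528),(170,147),(217,145)]
m=np.array([(-50,58,88),(-50,-58,88),(90,-58,88),(90,58,88),(-125,58,12),(-125,-58,12),(52,11.5,88),(52,-11.5,88)])/1e3
px=np.array(cx)/5+[205,145]-0.4
def proj(im,W):
    c=W@im["camera_from_world"][:3,:3].T+im["camera_from_world"][:3,3]
    return np.stack([c[:,0]/c[:,2]*im["fx"]+im["cx"],c[:,1]/c[:,2]*im["fy"]+im["cy"]],1)
def world(p,m):
    c,s_=np.cos(p[2]),np.sin(p[2])
    return np.stack([p[0]+c*m[:,0]-s_*m[:,1],p[1]+s_*m[:,0]+c*m[:,1],m[:,2]],1)
f=lambda p:(proj(im,world(p,m))-px).ravel()
R=least_squares(f,[.6,.18,.12],loss="soft_l1")
if __name__=="__main__":
    print(R.x,np.degrees(R.x[2]));print(f(R.x).reshape(-1,2).round(2))
    # buffer front face top edge crop y~192, x 198
    b=back(im,197/5+204.6,190/5+144.6,z=.079)
    c,s_=np.cos(R.x[2]),np.sin(R.x[2]);d=b[:2]-R.x[:2];print("pad",d@[c,s_],d@[-s_,c])
    print(world(R.x,np.array([[-.05,0,.012],[-.125,0,.012],[.052,0,.012]])))
    # scene overlay
    o=s["pixels"][:,:,::-1].copy()
    for q in proj(s,world(R.x,m)): cv2.circle(o,tuple(int(round(t)) for t in q),1,(0,255,0),-1)
    for z,rr,col in((.117,.013,(0,255,0)),(.065,.021,(255,0,255))):
        a=np.linspace(0,6.283,30)
        W=np.stack([.5107+rr*np.cos(a),-.1887+rr*np.sin(a),0*a+z],1)
        for q in proj(s,W): cv2.circle(o,tuple(int(round(t)) for t in q),0,col,-1)
    cv2.imwrite("pics/ov.png",np.hstack([cv2.resize(o[160:250,335:420],None,fx=4.5,fy=4.5),cv2.resize(o[110:200,200:285],None,fx=4.5,fy=4.5)]))
E
python3 fit.py
```

```text
[0.58412684 0.17926678 0.11528297] 6.6052275651094385
[[ 0.48 -0.24]
 [-0.48 -0.56]
 [-0.51  0.62]
 [-0.05  0.22]
 [-0.23  0.19]
 [ 0.16  0.55]
 [-0.16  0.01]
 [ 1.08 -0.88]]
pad 0.03307289655684927 0.002663869051129702
[[0.53445872 0.17351539 0.012     ]
 [0.45995655 0.16488831 0.012     ]
 [0.63578167 0.18524823 0.012     ]]
```

View pics/ov.png

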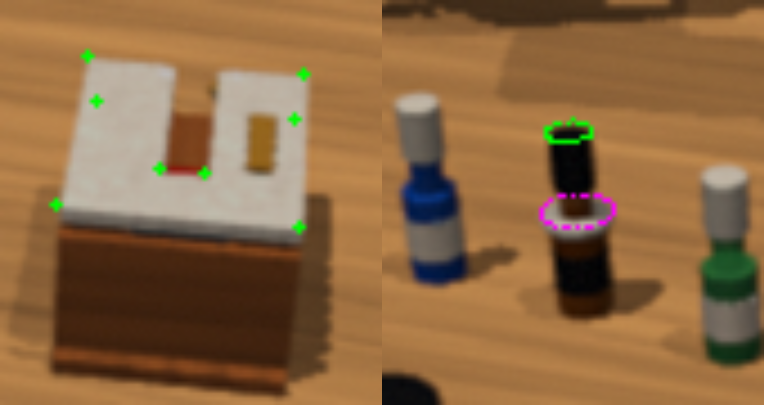

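The scene-view overlay agrees to about 1 px (2–3 mm), with the same shift on the bottle and the stand. The pad estimate gives first contact at about x = 12 mm. Next I move over the tester with the jaws along the slot direction.

Run:
```python
from cell import r, optics
import numpy as np,cv2
from scipy.spatial.transform import Rotation as Ro
yaw=0.1153
best=None
for sg in (1,-1):
    y=sg*np.array([np.cos(yaw),np.sin(yaw),0]);z=np.array([0,0,-1.]);x=np.cross(y,z)
    q=Ro.from_matrix(np.stack([x,y,z],1)).as_quat()
    for nm,p in dict(bot=[.5107,-.1885,.22],st=[.46,.165,.2],slot=[.6,.182,.14]).items():
        print(sg,q.round(4),nm,x,r.inverse_kinematics(p,q))
```

```text
1 [0.6652 0.7467 0.     0.    ] bot [-0.1150447   0.99336032  0.        ] [-4.39112047e-01  3.40849897e-01  1.66669258e+00 -4.44089210e-16
  1.13405018e+00 -5.54412047e-01]
1 [0.6652 0.7467 0.     0.    ] st [-0.1150447   0.99336032  0.        ] [ 2.49105301e-01  2.63765836e-01  1.82812170e+00 -4.44089210e-16
  1.04970512e+00  1.33805301e-01]
1 [0.6652 0.7467 0.     0.    ] slot [-0.1150447   0.99336032  0.        ] [ 2.20280781e-01  5.74610407e-01  1.51337325e+00 -4.44089210e-16
  1.05360900e+00  1.04980781e-01]
-1 [ 0.7467 -0.6652  0.     -0.    ] bot [ 0.1150447  -0.99336032  0.        ] [-4.39112047e-01  3.40849897e-01  1.66669258e+00 -4.44089210e-16
  1.13405018e+00  2.58718061e+00]
-1 [ 0.7467 -0.6652  0.     -0.    ] st [ 0.1150447  -0.99336032  0.        ] None
-1 [ 0.7467 -0.6652  0.     -0.    ] slot [ 0.1150447  -0.99336032  0.        ] None
```

```bash
cat >> h.py <<'E'
from scipy.spatial.transform import Rotation as Ro
YAW=0.1153
def quat(yaw=YAW):
    y=np.array([np.cos(yaw),np.sin(yaw),0]);z=np.array([0,0,-1.])
    return Ro.from_matrix(np.stack([np.cross(y,z),y,z],1)).as_quat()
def wrist(r,optics,name):
    p=np.array(r.current_tool_pos());q=np.array(r.current_ee_rot());im=optics.get_image("wrist")
    T=np.eye(4);T[:3,:3]=Ro.from_quat(q).as_matrix();T[:3,3]=p
    im["camera_from_world"]=np.linalg.inv(T@im["mount"])
    np.savez(name+".npz",**im);cv2.imwrite(f"pics/{name}.png",im["pixels"][:,:,::-1]);return im
E
python3 - <<'E'
from cell import r, optics
from h import *
r.move_to([.5107,-.1880,.22],quat())
wrist(r,optics,"w1");print(r.current_tool_pos(),r.current_t())
E
```

```text
[ 0.5103887  -0.18887268  0.21996399] 1.8333
```

View pics/w1.png

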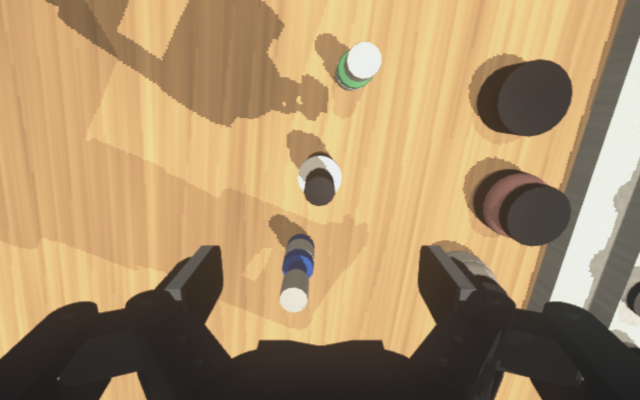

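The wrist view shows the cap at (319,185), centred between the jaws in columns.

Run:
```python
from cell import r, optics
from h import *
im=dict(np.load("w1.npz"))
T=np.linalg.inv(im["camera_from_world"]);d=im["depth"]
vv,uu=np.mgrid[0:400,0:640]
P=np.stack([(uu-im["cx"])/im["fx"]*d,(vv-im["cy"])/im["fy"]*d,d],-1)@T[:3,:3].T+T[:3,3]
Q=P[150:215,285:355].reshape(-1,3)
for lo,hi in((.112,.123),(.06,.069)):
    t=Q[(Q[:,2]>lo)&(Q[:,2]<hi)]
    if lo>.1: print(cv2.minEnclosingCircle(t[:,:2].astype(np.float32)))
    print(len(t),t.mean(0),(t.max(0)+t.min(0))/2,np.ptp(t,axis=0))
print(r.current_tool_pos(),r.current_contact_force())
```

```text
((0.5106950998306274, -0.1905030608177185), 0.01296201441437006)
776 [ 0.51057749 -0.18992038  0.11767062] [ 0.51084789 -0.19038507  0.11585529] [0.02542192 0.02531819 0.00755609]
729 [ 0.50994105 -0.18300651  0.06584327] [ 0.51079838 -0.18754689  0.06482833] [0.04173687 0.03562861 0.0082462 ]
[ 0.5103887  -0.18887268  0.21996399] [ 0.39213021  0.36592284 -0.74148032]
```

Run:
```python
from cell import r, optics
from h import *
print(r.current_opening())
r.move_linear([.5108,-.1893,.114],vel=.1)
print(r.current_tool_pos(),r.current_t())
```

```text
1.0004576503707674
[ 0.51113476 -0.18944257  0.11458127] 3.0417
```

Run:
```python
from cell import r, optics
from h import *
print(r.current_tool_pos())
r.move_linear([.5106,-.1896,.113],vel=.05)
r.set_gripper(0.0,squeeze=45)
print(r.current_opening(),r.current_tool_pos(),r.current_contact_force(),r.current_torque(),r.current_t())
wrist(r,optics,"w2")
```

```text
[ 0.51113476 -0.18944257  0.11458127]
-0.0028978166482274996 [ 0.5106036  -0.18959427  0.11301148] [ 0.64232789 -0.08659262 -0.43225563] [-0.05079153 -0.00545442 -0.03491403] 4.0583
```

View pics/w2.png

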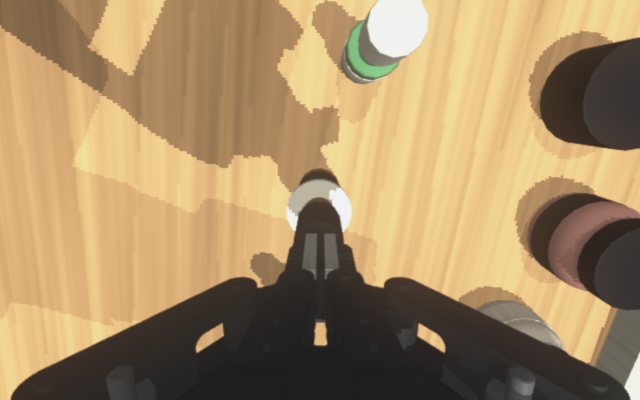

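The fingers closed fully (opening ≈ 0) and the cap isn't between them: the collar is at (319,205) and the fingertips are lower in the image. I'll re-measure before moving anything.

Run:
```python
from cell import r, optics
from h import *
im=dict(np.load("w2.npz"));C=im["camera_from_world"]
T=np.linalg.inv(C);d=im["depth"]
vv,uu=np.mgrid[0:400,0:640]
P=np.stack([(uu-im["cx"])/im["fx"]*d,(vv-im["cy"])/im["fy"]*d,d],-1)@T[:3,:3].T+T[:3,3]
for v in range(170,330,8): print(v,P[v,320].round(4),P[v,310].round(4))
tp=np.array([.5106,-.1896,.113])
for dz in(0,-.022): 
  w=C[:3,:3]@(tp+[0,0,dz])+C[:3,3];print(w[0]/w[2]*im["fx"]+im["cx"],w[1]/w[2]*im["fy"]+im["cy"])
t=optics.get_image("top");np.savez("top1.npz",**t)
cv2.imwrite("pics/t1.png",cv2.resize(t["pixels"][170:270,340:500,::-1],None,fx=5,fy=5,interpolation=cv2.INTER_CUBIC))
s=optics.get_image("scene");np.savez("scene1.npz",**s)
cv2.imwrite("pics/s1.png",cv2.resize(s["pixels"][60:220,170:330,::-1],None,fx=3.75,fy=3.75,interpolation=cv2.INTER_CUBIC))
```

```text
170 [ 0.5093 -0.1741  0.0126] [ 5.014e-01 -1.776e-01 -3.000e-04]
178 [ 0.5093 -0.1739  0.0428] [ 0.5023 -0.1758  0.0379]
186 [ 0.5093 -0.1737  0.0667] [ 0.503  -0.1746  0.066 ]
194 [ 0.5099 -0.179   0.0664] [ 0.5036 -0.18    0.0657]
202 [ 0.5098 -0.1783  0.0866] [ 0.5041 -0.1833  0.0723]
210 [ 0.5098 -0.1784  0.1011] [ 0.5045 -0.1794  0.1   ]
218 [ 0.5098 -0.1784  0.1138] [ 0.5049 -0.1795  0.1124]
226 [ 0.51   -0.1805  0.1193] [ 0.5052 -0.1813  0.1187]
234 [ 0.51   -0.1803  0.1299] [ 0.5055 -0.181   0.1296]
242 [ 0.51   -0.1802  0.1392] [ 0.5058 -0.1808  0.139 ]
250 [ 0.5099 -0.18    0.1474] [ 0.506  -0.1803  0.1477]
258 [ 0.5099 -0.1796  0.1553] [ 0.5062 -0.1805  0.1545]
266 [ 0.51   -0.1803  0.1604] [ 0.5064 -0.1811  0.1596]
274 [ 0.5102 -0.1825  0.1621] [ 0.5065 -0.1799  0.1676]
282 [ 0.5105 -0.1854  0.1627] [ 0.5066 -0.1799  0.1728]
290 [ 0.5109 -0.1882  0.1632] [ 0.5067 -0.1793  0.1784]
298 [ 0.5113 -0.1918  0.1627] [ 0.5069 -0.1797  0.182 ]
306 [ 0.5117 -0.1955  0.1621] [ 0.5071 -0.1815  0.1834]
314 [ 0.5121 -0.1985  0.1626] [ 0.5078 -0.1907  0.1743]
322 [ 0.5263 -0.3209  0.0013] [ 0.5082 -0.1942  0.1736]
319.08284238824365 238.33328980946587
319.1593456665242 223.1901739940929
```

View pics/s1.png

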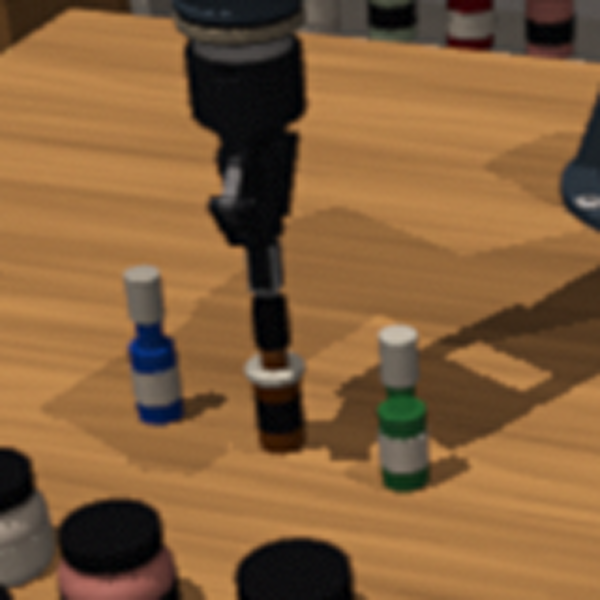

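View pics/t1.png

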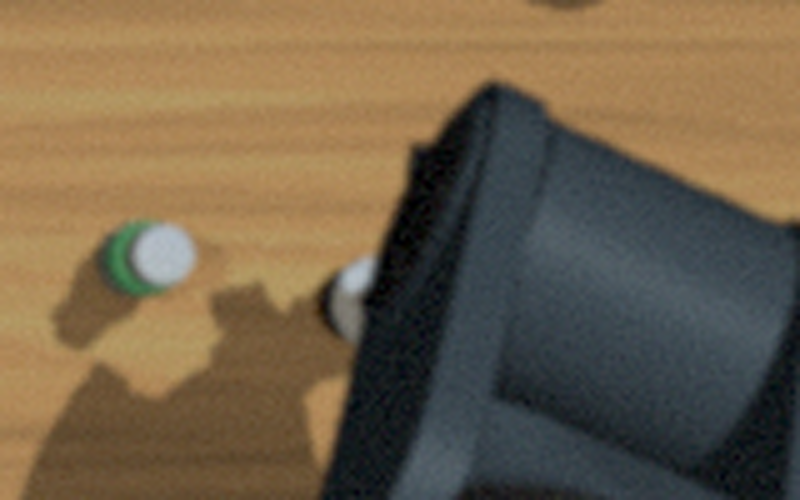

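Run:
```python
from h import *
im=dict(np.load("w2.npz"));w1=dict(np.load("w1.npz"))
g=lambda p:np.clip(p.astype(float)*1.0,0,255)
a=im["pixels"][180:290,270:370,::-1]; a=(255*(a/255.)**.5).astype(np.uint8)
b=w1["pixels"][230:330,150:250,::-1]; b=(255*(b/255.)**.5).astype(np.uint8)
cv2.imwrite("pics/z2.png",np.hstack([cv2.resize(a,(390,430),interpolation=2),cv2.resize(b,(400,430),interpolation=2)]))
for nm,i,rows,cols in(("w2",im,range(196,250,6),range(296,346,6)),("w1",w1,range(240,300,8),range(180,236,8))):
    T=np.linalg.inv(i["mount"]) ;M=i["mount"];d=i["depth"]
    print(nm)
    for v in rows:
        print(v,[tuple((1e3*(M[:3,:3]@np.array([(u-i["cx"])/i["fx"]*d[v,u],(v-i["cy"])/i["fy"]*d[v,u],d[v,u]])+1e3*0+M[:3,3])).astype(int)) for u in cols])
```

```text
w2
196 [(np.int64(9), np.int64(-14), np.int64(47)), (np.int64(9), np.int64(-10), np.int64(45)), (np.int64(8), np.int64(-7), np.int64(47)), (np.int64(9), np.int64(-3), np.int64(46)), (np.int64(9), np.int64(0), np.int64(46)), (np.int64(9), np.int64(4), np.int64(47)), (np.int64(9), np.int64(8), np.int64(46)), (np.int64(8), np.int64(12), np.int64(47)), (np.int64(9), np.int64(15), np.int64(47))]
202 [(np.int64(5), np.int64(-14), np.int64(46)), (np.int64(5), np.int64(-11), np.int64(46)), (np.int64(5), np.int64(-7), np.int64(44)), (np.int64(11), np.int64(-2), np.int64(25)), (np.int64(11), np.int64(0), np.int64(26)), (np.int64(10), np.int64(3), np.int64(27)), (np.int64(5), np.int64(8), np.int64(47)), (np.int64(5), np.int64(11), np.int64(46)), (np.int64(5), np.int64(15), np.int64(46))]
208 [(np.int64(1), np.int64(-14), np.int64(47)), (np.int64(1), np.int64(-11), np.int64(46)), (np.int64(9), np.int64(-6), np.int64(19)), (np.int64(11), np.int64(-2), np.int64(14)), (np.int64(11), np.int64(0), np.int64(14)), (np.int64(10), np.int64(3), np.int64(16)), (np.int64(8), np.int64(7), np.int64(22)), (np.
[... 4388 characters left out ...]
int64(-149), np.int64(-116), np.int64(218))]
288 [(np.int64(9), np.int64(-43), np.int64(-62)), (np.int64(8), np.int64(-42), np.int64(-60)), (np.int64(4), np.int64(-42), np.int64(-54)), (np.int64(0), np.int64(-41), np.int64(-48)), (np.int64(-4), np.int64(-42), np.int64(-39)), (np.int64(-9), np.int64(-41), np.int64(-31)), (np.int64(-161), np.int64(-117), np.int64(219))]
296 [(np.int64(6), np.int64(-44), np.int64(-62)), (np.int64(5), np.int64(-42), np.int64(-60)), (np.int64(2), np.int64(-41), np.int64(-55)), (np.int64(-1), np.int64(-41), np.int64(-48)), (np.int64(-7), np.int64(-42), np.int64(-40)), (np.int64(-172), np.int64(-128), np.int64(218)), (np.int64(-172), np.int64(-118), np.int64(219))]
```

View pics/z2.png

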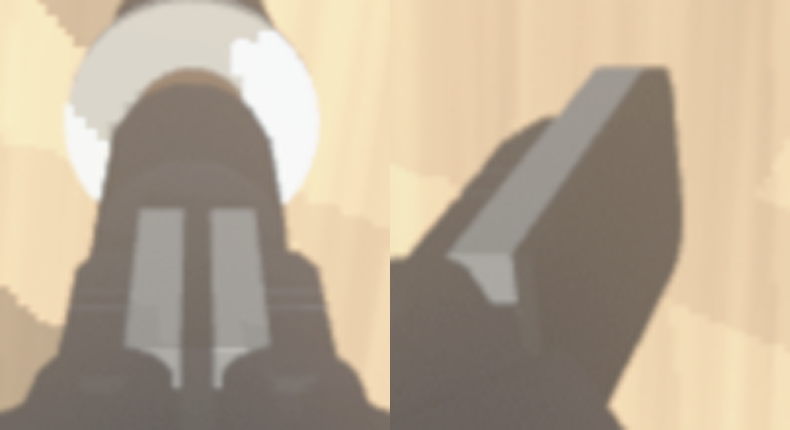

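The zoom explains it. The shut fingertips sit at tool z ≈ −22 mm, 18 mm above the cap top (tool z = −4 mm, which matches 117 mm). So the tips are behind the reported TCP, and `finger_overhang` seems to hold with the opposite sign. Laterally the pads and cap line up, so I reopen and go down about 42 mm further, checking contact on the way.

Run:
```python
from cell import r, optics
from h import *
print(r.finger_overhang)
r.set_gripper(1.0)
for z in (.10,.085,.072):
    r.move_linear([.5106,-.1894,z],vel=.06); f=np.array(r.current_contact_force()); print(z,r.current_tool_pos(),f)
    if np.linalg.norm(f)>5: break
wrist(r,optics,"w3")
s=optics.get_image("scene");np.savez("scene2.npz",**s)
cv2.imwrite("pics/s2.png",cv2.resize(s["pixels"][90:210,190:310,::-1],None,fx=5,fy=5,interpolation=cv2.INTER_CUBIC))
print(r.current_t())
```

```text
0.022
0.1 [ 0.51029461 -0.18924599  0.09939757] [ 0.30351292 -0.47651159  0.58231366]
0.085 [ 0.51037153 -0.18930062  0.08456245] [ 1.17419564  0.26364529 -0.02651192]
0.072 [ 0.51037319 -0.18928964  0.07157405] [-0.16708527  0.17265711  0.35182101]
6.225
```

View pics/w3.png

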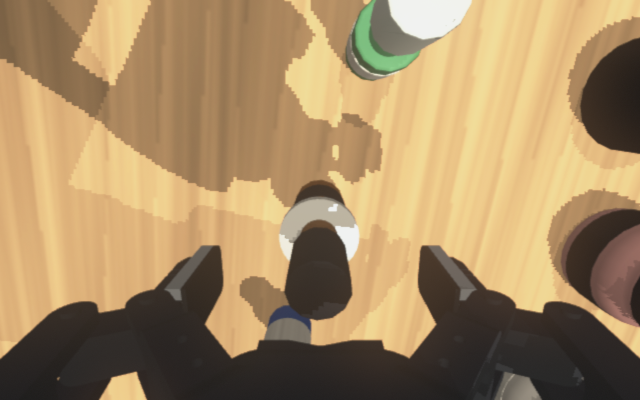

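View pics/s2.png

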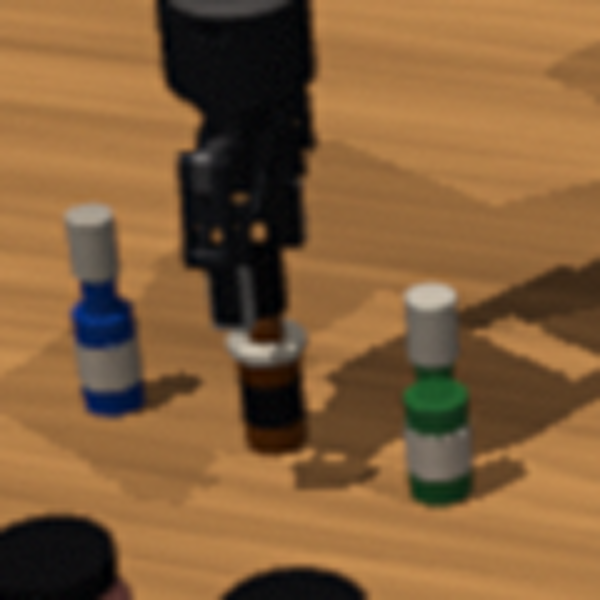

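The cap (rows 225–315, column 320) is now between the open pads. I close on it, test the lift and look.

Run:
```python
from cell import r, optics
from h import *
r.set_gripper(0.0,squeeze=60)
print(r.current_opening(),r.current_tool_pos(),r.current_contact_force())
f0=np.array(r.current_contact_force())
r.move_linear([.5106,-.1894,.10],vel=.08)
r.sleep(.2)
print(r.current_tool_pos(),r.current_contact_force(),r.current_torque(),r.current_t())
im=wrist(r,optics,"w4")
s=optics.get_image("scene");np.savez("scene3.npz",**s)
a=cv2.resize(s["pixels"][90:210,190:310,::-1],None,fx=3.3,fy=3.3,interpolation=2)
b=im["pixels"][150:330,240:400,::-1];b=(255*(b/255.)**.6).astype(np.uint8)
cv2.imwrite("pics/s3.png",np.hstack([a,cv2.resize(b,(352,396))]))
```

```text
0.2900357028923807 [ 0.5106067  -0.18943199  0.07221825] [-1.20512322  0.58898711  4.4402829 ]
[ 0.51034475 -0.18927482  0.09955357] [ 1.13737559  0.26127355 -1.3285584 ] [-0.0185387  -0.00888706  0.02137082] 7.5083
```

View pics/s3.png

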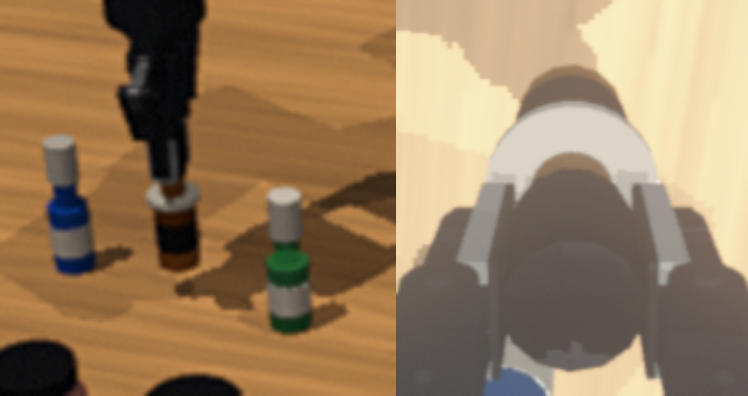

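The cap is held upright: opening 0.29 ≈ 25 mm, about 1.7 N of weight. I carry it high, to just above the apron, and look there.

```bash
cat >> h.py <<'E'
S0=np.array([.58413,.17927])
def st(x,y,z=None,yaw=YAW,s0=None):
    s0=S0 if s0 is None else s0
    c,s=np.cos(yaw),np.sin(yaw);p=[s0[0]+c*x-s*y,s0[1]+s*x+c*y]
    return np.array(p+([z] if z is not None else []))
def inv(p,yaw=YAW,s0=None):
    d=np.array(p[:2])-(S0 if s0 is None else s0);c,s=np.cos(yaw),np.sin(yaw);return np.array([c*d[0]+s*d[1],-s*d[0]+c*d[1]])
E
python3 - <<'E'
from cell import r, optics
from h import *
r.move_linear([.5106,-.1894,.23],vel=.25)
r.move_to(st(-.105,0,.22),quat())
r.move_linear(st(-.105,0,.112),vel=.15)
r.sleep(.2)
print(r.current_tool_pos(),inv(r.current_tool_pos()),r.current_contact_force(),r.current_t())
wrist(r,optics,"w5")
t=optics.get_image("top");np.savez("top2.npz",**t)
s=optics.get_image("scene");np.savez("scene4.npz",**s)
cv2.imwrite("pics/s4.png",np.hstack([cv2.resize(s["pixels"][130:250,320:440,::-1],(400,400),interpolation=2),cv2.resize(t["pixels"][145:265,195:315,::-1],(400,400),interpolation=2)]))
E
```

```text
[0.48025402 0.16727811 0.11278389] [-1.04565875e-01  3.81150592e-05] [-0.53694239  0.16739971 -0.79812296] 10.6833
```

View pics/w5.png

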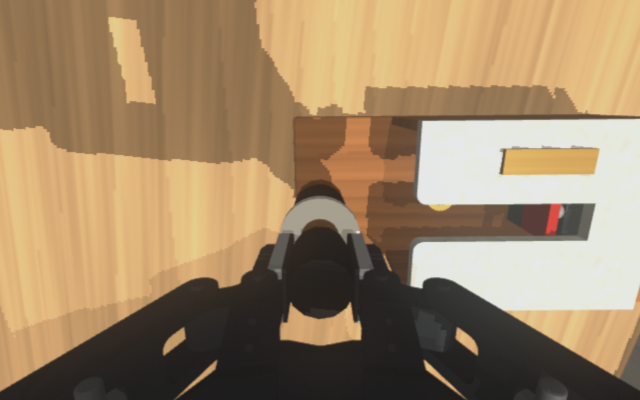

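View pics/s4.png

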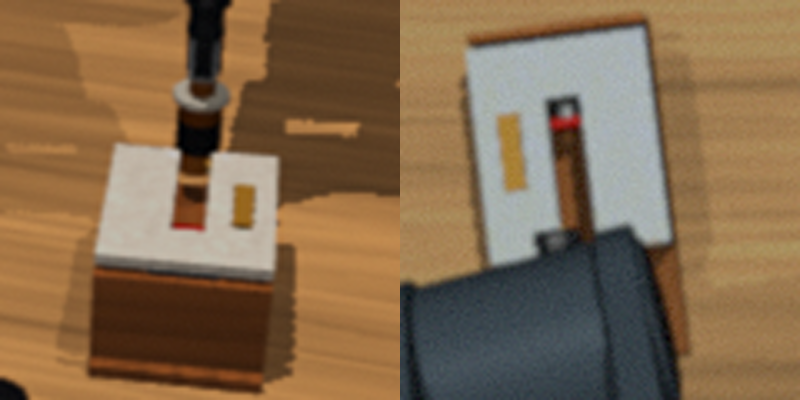

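The wrist view shows the slot well: its edges are at rows ≈204 and 239, the mouth at columns ≈412–420, the brass keeper at (438,207) and the red pad at (552,220). I'll measure slot edges and collar in the same camera so its bias cancels.

Run:
```python
from h import *
im=dict(np.load("w5.npz"))
a=im["pixels"][185:255,400:620,::-1]
a=cv2.resize(a,None,fx=3.6,fy=3.6,interpolation=2)
b=im["pixels"][170:330,260:400,::-1];b=(255*(b/255.)**.5).astype(np.uint8)
b=cv2.resize(b,None,fx=2,fy=2,interpolation=2)
c=np.zeros((a.shape[0]+b.shape[0],800,3),np.uint8);c[:a.shape[0],:a.shape[1]]=a;c[a.shape[0]:,:b.shape[1]]=b
cv2.imwrite("pics/z5.png",c)
p=im["pixels"].astype(float).mean(2)
# edges per column of white->dark
T=np.linalg.inv(im["camera_from_world"])
for u in range(435,590,15):
    col=p[:,u]; up=[v for v in range(190,222) if col[v]>150>=col[v+1]]; lo=[v for v in range(222,250) if col[v]<150<=col[v+1]]
    o=[]
    for v0 in (up[:1]+lo[-1:]):
        v=v0+(150-col[v0])/(col[v0+1]-col[v0]); o.append((round(v,1),*(inv(back(im,u,v,z=.088))*1e3).round(1)))
    print(u,o)
for v in (150,170,190,255,270):
    row=p[v]; u0=[u for u in range(395,430) if row[u]<150<=row[u+1]]
    print(v,u0,[(inv(back(im,u+.5,v,z=.088))*1e3).round(1) for u in u0])
# outer plate edges
for u in (450,500,550,600):
    col=p[:,u]; 
    print(u,[(v,(inv(back(im,u,v+.5,z=.088))*1e3).round(1)) for v in list(range(105,135))+list(range(295,325)) if (col[v]-150)*(col[v+1]-150)<0])
d=im["depth"];print("plate z",[back(im,u,v)[2].round(4) for u,v in((470,150),(470,280),(570,280),(600,200))])
vv,uu=np.mgrid[0:400,0:640]
P=np.stack([(uu-im["cx"])/im["fx"]*d,(vv-im["cy"])/im["fy"]*d,d],-1)@T[:3,:3].T+T[:3,3]
Q=P[160:330,270:370].reshape(-1,3)
for lo,hi in((.150,.165),(.102,.110)):
    t=Q[(Q[:,2]>lo)&(Q[:,2]<hi)]; s=np.array([inv(q) for q in t])*1e3
    print(lo,len(t),t[:,2].mean(),s.min(0),s.max(0))
```

```text
435 [(np.float64(209.4), np.float64(-38.0), np.float64(7.4)), (np.float64(241.2), np.float64(-36.1), np.float64(-12.4))]
450 [(np.float64(205.6), np.float64(-29.6), np.float64(9.6)), (np.float64(241.1), np.float64(-27.3), np.float64(-12.3))]
465 [(np.float64(204.2), np.float64(-21.1), np.float64(10.5)), (np.float64(241.0), np.float64(-18.4), np.float64(-12.3))]
480 [(np.float64(204.3), np.float64(-12.5), np.float64(10.4)), (np.float64(240.6), np.float64(-9.6), np.float64(-12.0))]
495 [(np.float64(204.0), np.float64(-3.9), np.float64(10.6)), (np.float64(240.6), np.float64(-0.7), np.float64(-12.0))]
510 [(np.float64(203.9), np.float64(4.7), np.float64(10.6)), (np.float64(240.3), np.float64(8.2), np.float64(-11.8))]
525 [(np.float64(203.6), np.float64(13.3), np.float64(10.8)), (np.float64(240.4), np.float64(17.0), np.float64(-11.9))]
540 [(np.float64(203.6), np.float64(21.9), np.float64(10.8)), (np.float64(240.2), np.float64(25.9), np.float64(-11.8))]
555 [(np.float64(203.8), np.float64(30.5), np.float64(10.7)), (np.float64(240.2), np.float64(34.8), np.float64(-11.8))]
570 [(np.float64(203.4), np.float64(39.0), np.float64(10.9)), (np.float64(239.9), np.float64(43.6), np.float64(-11.6))]
585 [(np.float64(203.3), np.float64(47.6), np.float64(11.0)), (np.float64(240.0), np.float64(52.5), np.float64(-11.7))]
150 [419] [array([-49.6,  41.5])]
170 [418] [array([-49.3,  30.4])]
190 [416] [array([-49.5,  18.9])]
255 [411] [array([-49.4, -21.2])]
270 [410] [array([-49.2, -31.2])]
450 [(120, array([-34.6,  57.3]))]
500 [(119, array([-7.9, 57.8])), (308, array([  9., -58.]))]
550 [(119, array([18.9, 57.8]))]
600 [(114, array([45. , 60.4])), (118, array([45.5, 58.3]))]
plate z [np.float64(0.0892), np.float64(0.0887), np.float64(0.0894), np.float64(0.0883)]
0.15 5128 0.1582873555827436 [-122.96852837  -14.16677558] [-85.2913505   11.91779489]
0.102 2015 0.10643971360792599 [-124.6472249   -4.8885259] [-83.59287783  19.94161184]
```

View pics/z5.png

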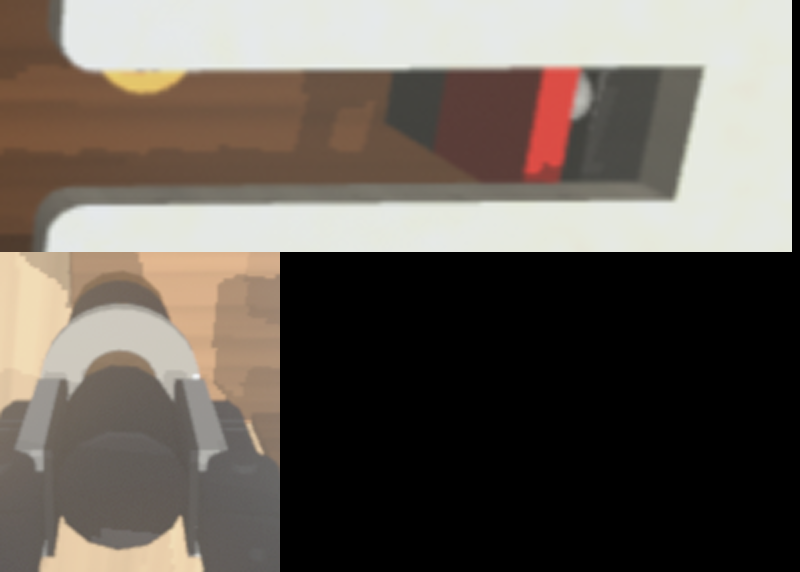

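Slot middle and bottle axis agree to about 0.3 mm in the same camera (−0.75…−1.1 against −1.1 mm), and the plate front is at −49.4 mm as it should be. Next I lower to feel the apron floor.

```bash
cat >> h.py <<'E'
def force(r,n=10,dt=.02):
    F=[]
    for _ in range(n): F.append(r.current_contact_force()); r.sleep(dt)
    F=np.array(F); return F.mean(0),F.std(0)
def sf(F): # along slot, across, up
    c,s=np.cos(YAW),np.sin(YAW);return np.array([c*F[0]+s*F[1],-s*F[0]+c*F[1],F[2]])
E
python3 - <<'E'
from cell import r, optics
from h import *
im=dict(np.load("w5.npz"))
print("pad edge",[(inv(back(im,u,v,z=.079))*1e3).round(1) for u,v in((550,204),(546,233))])
r.move_linear(st(-.105,0,.089),vel=.06)
f0,sd=force(r,10);print("base",sf(f0),sd,r.current_tool_pos())
z=.089
while z>.081:
    z-=.0006; r.move_linear(st(-.105,0,z),vel=.02); f,_=force(r,4); print(round(z,4),np.round(r.current_tool_pos()[2],4),sf(f-f0).round(2))
    if (f-f0)[2]>2.0: break
print(r.current_t())
E
```

```text
pad edge [array([34.3,  7.8]), array([ 35.3, -10.9])]
base [ 0.11624469  0.15785553 -1.39288861] [0.47891282 0.46917642 0.43749507] [0.48000742 0.16723749 0.08924071]
0.0884 0.0885 [-0.16 -0.37 -0.21]
0.0878 0.0878 [ 0.3  -0.54 -0.84]
0.0872 0.0872 [ 0.14 -0.21 -0.24]
0.0866 0.0866 [-0.6  -0.35 -0.15]
0.086 0.086 [ 0.11  0.03 -0.81]
0.0854 0.0854 [ 0.35 -0.18 -0.12]
0.0848 0.0848 [-0.1  -0.12 -0.63]
0.0842 0.0843 [-0.02 -0.35  0.61]
0.0836 0.0842 [-2.62 -0.52  8.65]
14.3833
```

Floor contact comes at TCP z = 0.0842, so the bottle's bottom is at 12.0 mm as given. I ride 0.4 mm above the floor into the mouth, with the force watched.

```bash
cat >> h.py <<'E'
def path(x,z=.0846,dy=0): return st(x,.0003+.006*x+dy,z)
E
python3 - <<'E'
from cell import r, optics
from h import *
r.move_linear(path(-.105),vel=.03)
f0,_=force(r,8);print("base",sf(f0));np.save("f0.npy",f0)
r.move_linear(path(-.075),vel=.05)
for x in np.arange(-.070,-.0149,.004):
    r.move_linear(path(x),vel=.03); f,_=force(r,3,.015); g=sf(f-f0); a=inv(r.current_tool_pos())*1e3
    print(round(x*1e3),a.round(2),round(r.current_tool_pos()[2],4),g.round(2))
    if abs(g[0])>11 or abs(g[1])>9 or abs(g[2])>9: print("stop");break
print(r.current_t())
E
```

```text
base [-0.26938825  0.20123512 -1.69881506]
-70 [-70.05  -0.12] 0.0846 [ 0.49 -0.21  0.19]
-66 [-65.97  -0.12] 0.0846 [ 0.38  0.38 -0.19]
-62 [-61.95  -0.08] 0.0846 [ 0.29  0.16 -0.34]
-58 [-57.96  -0.07] 0.0846 [ 0.31 -0.55 -0.24]
-54 [-5.396e+01 -4.000e-02] 0.0846 [-0.05  0.42 -0.56]
-50 [-4.999e+01 -1.000e-02] 0.0845 [-0.06  0.24  0.15]
-46 [-4.596e+01  2.000e-02] 0.0846 [ 0.52 -0.21 -0.17]
-42 [-4.19e+01 -2.00e-02] 0.0846 [ 0.55 -0.89 -0.33]
-38 [-3.775e+01  3.000e-02] 0.0846 [ 0.35 -1.49 -0.72]
-34 [-33.73   0.09] 0.0847 [ 1.17 -1.17  0.12]
-30 [-29.75   0.14] 0.0847 [ 1.22 -1.18 -0.58]
-26 [-26.05   0.22] 0.0845 [ 0.36 -0.46 -0.18]
-22 [-21.98   0.17] 0.0846 [-0.17 -0.17  0.66]
-18 [-17.99   0.19] 0.0846 [ 0.24 -0.24 -0.19]
20.2167
```

It passed the keeper smoothly. A quick look confirms whether the collar is under the plate.

Run:
```python
from cell import r, optics
from h import *
im=wrist(r,optics,"w6")
s=optics.get_image("scene")
b=im["pixels"][130:330,200:520,::-1];b=(255*(b/255.)**.6).astype(np.uint8)
cv2.imwrite("pics/s6.png",np.hstack([cv2.resize(s["pixels"][130:250,320:440,::-1],(300,300),interpolation=2),cv2.resize(b,(480,300))]))
```

```text
(no output)
```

View pics/s6.png

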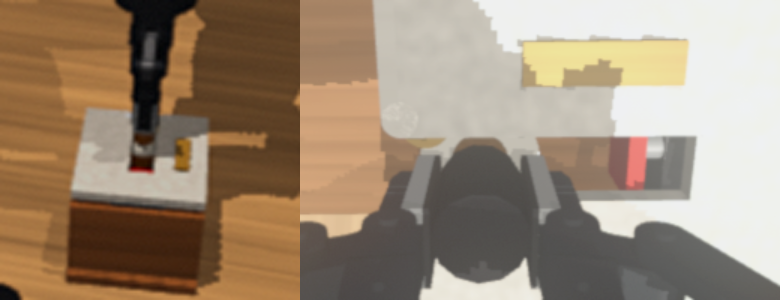

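The collar is under the plate, the neck is in the slot, and the keeper at (425,143) has sprung back behind it. The red pad is ahead at (635,160). Now I feel for the buffer.

Run:
```python
from cell import r, optics
from h import *
f0,_=force(r,10);np.save("f0.npy",f0)
x=-.018
while x<.04:
    x+=.002 if x<.008 else .0005
    r.move_linear(path(x),vel=.02); f,_=force(r,4,.01); g=sf(f-f0); a=inv(r.current_tool_pos())*1e3
    if g[0]<-1.2: f,_=force(r,8,.01); g=sf(f-f0)
    print(round(x*1e3,1),a.round(2),g.round(2),round(r.current_t(),1))
    if g[0]<-2.2 or abs(g[2])>8: break
```

```text
-16.0 [-15.93   0.21] [ 0.15 -0.34 -0.08] 20.8
-14.0 [-13.91   0.19] [-0.11  0.28  0.44] 21.1
-12.0 [-11.94   0.21] [-0.2   0.18  0.17] 21.3
-10.0 [-9.95  0.23] [ 0.34 -0.01 -0.25] 21.6
-8.0 [-7.95  0.23] [-0.02 -0.57  0.2 ] 21.9
-6.0 [-5.95  0.27] [-0.14  0.33 -0.25] 22.2
-4.0 [-3.95  0.27] [0.15 0.59 0.03] 22.5
-2.0 [-1.92  0.26] [ 0.05  0.09 -0.41] 22.8
0.0 [0.05 0.29] [-0.11  0.66  0.17] 23.0
2.0 [2.06 0.32] [ 0.1  -0.02 -0.3 ] 23.3
4.0 [4.06 0.32] [-0.18  0.03 -0.09] 23.6
6.0 [6.04 0.33] [ 0.28 -0.39  0.35] 23.9
8.0 [8.05 0.34] [-0.23  0.05  0.35] 24.2
8.5 [8.49 0.35] [-0.58  0.22 -0.32] 24.4
9.0 [9.02 0.36] [-0.07 -0.2  -0.08] 24.7
9.5 [9.51 0.36] [-0.28 -0.15  0.09] 25.0
10.0 [10.02  0.37] [0.1  0.06 0.12] 25.3
10.5 [10.55  0.36] [ 0.   -0.17  0.28] 25.6
11.0 [10.99  0.38] [0.21 0.   0.46] 25.9
11.5 [11.51  0.37] [-0.1   0.37  0.48] 26.1
12.0 [12.01  0.37] [-0.1   0.05 -0.04] 26.4
12.5 [12.51  0.4 ] [ 0.44 -0.13 -0.31] 26.7
13.0 [12.82  0.39] [-1.47  0.09  0.38] 27.1
13.5 [13.33  0.38] [-2.85 -0.38  0.89] 27.4
```

First touch is at x ≈ 12.7 mm, matching the visual estimate of about 13. I press on to about 6–7 N, hold, then back off to light contact.

Run:
```python
from cell import r, optics
from h import *
f0=np.load("f0.npy");x=.0135
while x<.0175:
    x+=.0005
    r.move_linear(path(x),vel=.01); f,_=force(r,6,.02); g=sf(f-f0); a=inv(r.current_tool_pos())*1e3
    print(round(x*1e3,1),a.round(2),g.round(2),round(r.current_t(),1))
    if g[0]<-6: break
f,sd=force(r,30,.02);print("hold",sf(f-f0).round(2),sd.round(2),r.current_t())
while x>.0125:
    x-=.0007
    r.move_linear(path(x),vel=.01); f,_=force(r,5,.01); g=sf(f-f0); a=inv(r.current_tool_pos())*1e3
    print(round(x*1e3,1),a.round(2),g.round(2),round(r.current_t(),1))
    if g[0]>-1.2: break
```

```text
14.0 [13.87  0.38] [-3.61 -0.14  1.08] 27.8
14.5 [14.38  0.39] [-4.55  0.04  1.29] 28.1
15.0 [14.77  0.42] [-5.24  0.21  1.63] 28.5
15.5 [15.17  0.39] [-5.92 -0.06  2.3 ] 28.8
16.0 [15.55  0.4 ] [-6.35  0.17  2.61] 29.2
hold [-6.69  0.08  2.41] [0.56 0.51 0.49] 29.6667
15.3 [14.97  0.38] [-5.37  0.16  1.68] 30.0
14.6 [14.52  0.4 ] [-4.7  -0.04  0.94] 30.2
13.9 [13.94  0.4 ] [-3.85  0.29 -0.02] 30.5
13.2 [13.29  0.37] [-2.53 -0.51 -0.56] 30.8
12.5 [12.79  0.35] [-0.88  0.48 -0.34] 31.1
```

Run:
```python
from cell import r, optics
from h import *
f0=np.load("f0.npy")
r.move_linear(path(.0127,z=.0842),vel=.01)
f,_=force(r,6);print(sf(f-f0).round(2),r.current_tool_pos())
r.set_gripper(0.6)
f,_=force(r,6);print(sf(f-f0).round(2),r.current_opening())
im=wrist(r,optics,"w7")
s=optics.get_image("scene");t=optics.get_image("top");np.savez("w7s.npz",**s)
b=im["pixels"][130:330,200:520,::-1];b=(255*(b/255.)**.6).astype(np.uint8)
cv2.imwrite("pics/s7.png",np.hstack([cv2.resize(s["pixels"][130:250,320:440,::-1],(300,300),interpolation=2),cv2.resize(b,(480,300))]))
print(r.current_t())
```

```text
[-1.29  0.    0.92] [0.59682364 0.18109807 0.08431177]
[-0.07 -0.26  1.58] 0.599039685699513
32.1
```

View pics/s7.png

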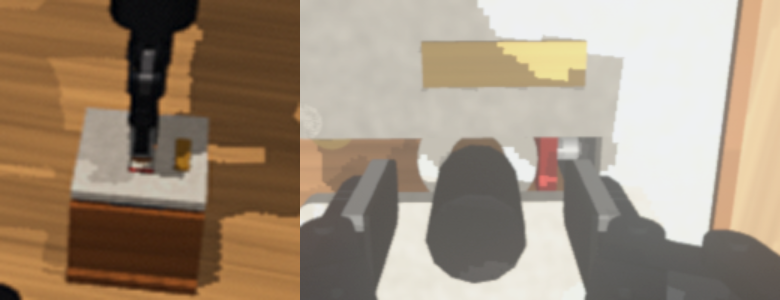

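It's released and clear on both sides of the cap, with the collar edge at the red pad (538,165). I retreat straight up and verify.

Run:
```python
from cell import r, optics
from h import *
p=np.array(r.current_tool_pos())
r.move_linear([p[0],p[1],.24],vel=.12)
r.sleep(.3)
im=wrist(r,optics,"w8");s=optics.get_image("scene")
T=np.linalg.inv(im["camera_from_world"]);d=im["depth"];vv,uu=np.mgrid[0:400,0:640]
P=np.stack([(uu-im["cx"])/im["fx"]*d,(vv-im["cy"])/im["fy"]*d,d],-1)@T[:3,:3].T+T[:3,3]
Q=P[60:330,230:400].reshape(-1,3);t=Q[(Q[:,2]>.122)&(Q[:,2]<.136)]
a=np.array([inv(q) for q in t])*1e3;print(len(t),np.median(t[:,2]),a.min(0),a.max(0),(a.min(0)+a.max(0))/2)
cv2.imwrite("pics/s8.png",np.hstack([cv2.resize(s["pixels"][100:260,300:460,::-1],(320,320),interpolation=2),cv2.resize(im["pixels"][100:300,180:480,::-1],(480,320),interpolation=2)]))
print(r.current_contact_force(),r.current_t())
```

```text
746 0.1297551244701557 [  0.59071352 -13.61436639] [25.04183746 11.97379147] [12.81627549 -0.82028746]
[-0.18373559  0.37509054 -0.74341234] 33.95
```

View pics/s8.png

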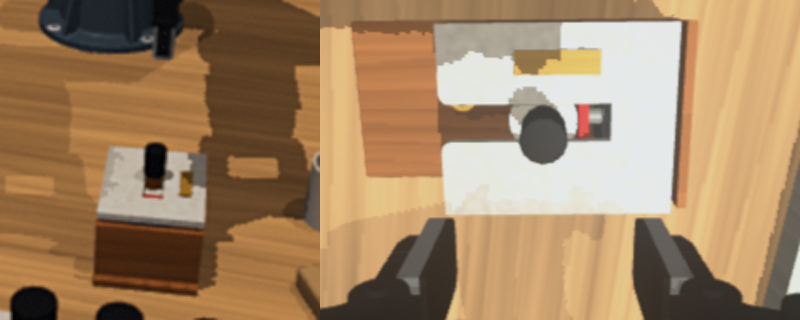

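The bottle stands with its cap at 129.8 mm (129 expected), x = 12.8 mm, within about 0.1 mm of the slot's middle, and its collar at the pad. The hand is clear, so I hand in.

```bash
python3 -c "
from cell import r
r.hand_in(); print(r.current_t())"
```

```text
the job is handed in; nothing more can be done
the job is handed in; nothing more can be done
```

The tester bottle is in the slot of the stand, upright against the sprung buffer and released. I handed the job in at about 34 s of the 58 s allowed.

- **Insertion:** I gripped the bottle by its cap with the jaws along the slot and lowered it until I felt the apron floor. I then slid it in about 0.4 mm above the floor. It passed the keeper with under 2 N shown on the wrist readings.
- **Buffer:** The collar first touched the pad with the axis at about x = 12.7 mm, against about 13 mm estimated from the wrist picture. I pressed to 6.7 N on the wrist and held that for about 0.6 s. A small part of that may be rubbing on the floor. I then backed off to light contact, set the bottle down and let go.
- **Last checks:** The cap top was at 129.8 mm (129 expected). The axis was at x ≈ 12.8 mm and within about 0.1 mm of the slot's middle as seen by the same camera. The collar was at the pad and the hand was clear above. I brushed against none of the other goods that I know of, but did not measure them again at the end.
- **What disagreed:**
  - The first grasp closed on air above the cap. The wrist pictures showed the fingertips about 22 mm behind the reported TCP, not ahead of it as stated, so I gripped about 41 mm lower.
  - The cameras differed from each other by 1–3 mm. I avoided that by measuring bottle and slot in the same wrist picture.

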